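# Build up the polishing head on the bench arbor

### The arm

A 6-joint arm with a two-finger parallel gripper is mounted at the origin on the work surface. World frame = base frame: x ahead of the robot, y to its left, z up, the work surface at z = 0. Lengths are in m, angles in rad, forces in N, time in s.
With the tool pointing down it reaches from about 0.3 to 0.775 m from the base axis. Payload 14.6 kg.
Tool frame: the origin (TCP) lies midway between the tips of the shut fingers; the grasp point (between the pads) lies 19 mm behind it (grasp_offset is the distance from the TCP to the grasp point, in m); z points along the fingers, y is the line along which they close (so a half turn about z gives the same grasp; the last joint's range is limited). The gripper opens to 94 mm and grips with 3 to 60 N. Pads are 16 mm wide; open, the fingers measure 119 mm over their backs; the gripper's body (75 mm by 177 mm) begins 78 mm behind the grasp point.
Start: joints at [-1.32, 0.3, 1.521, -0, 1.321, -0.067], TCP at [0.172, -0.522, 0.205] pointing down, gripper open.
Joint ranges: [-3.03, 3.03], [-0.79, 2.21], [0.23, 2.52], [-1.04, 4.18], [0, 3.07], [-2.55, 2.55]. Speed limits (rad/s): [2.22, 2.22, 2.57, 3.14, 3.14, 3.14].

### API

Orientations are given as [roll, pitch, yaw] about the fixed x, y, z axes, in that order (R = Rz(yaw) Ry(pitch) Rx(roll)).
In Python, from station import * gives the robot as it stands. The module is installed in compiled form; this text tells all that it offers.
- The arm moves only by the tool send_rows, never from a script. Its argument "rows" is a list of rows, each an object of numbers: "dx", "dy", "dz": the shift along the tool's x, y, z in mm; "roll": the turn about the tool's z in degrees; "jaw": the closure, from -1 (fully open) to 1 (shut). In form: [{"dx": .., "dy": .., "dz": .., "roll": .., "jaw": ..}, ...]. A call has 1 to 12 rows; each row shifts and turns the commanded pose from where the row before left it, along the tool's axes as they then stand; what a row does not reach is not made up. A row lasts 1/12 s, in which the tool goes at most 41.7 mm and 7.16 degrees, less where a joint would pass 70% of its speed; a pose out of reach is approached as far as the arm can. A call is refused whole if a number of a shift passes 41.7 or a number of a turn 7.16, either way. A call with a gripper value outside its range is refused whole. The fingers move at their own pace and stop on an object; "force" is the grip in N (left out, the last holds). Time passes only in rows, so rows that do not move let the fingers close. It gives the time, the measured TCP pose, the force, the opening and the grip force at its end, in the units of the state.
- get_obs(): the state, without advancing time (a new reading comes with each control period).
- camera(name): name is "scene" or "top" or "wrist"; returns a dict with "frame" (420x560x3 uint8, red, green, blue), "z_map" (420x560 float32, m along the optical axis (not along the pixel's ray), 0 where there is no reading), "camera_matrix" (3x3 intrinsics, pixels), "rvec" (rotation vector, rad) and "tvec" (3), from world to camera coordinates, as OpenCV has them. Camera axes: x right, y down, z forward; pixel columns grow to the right and rows downward; lengths in m; the calibration is good to about 2 mm. A picture is of the moment at which its call begins.
- hand_in(): hands the job in; it is judged then, once.
The state is a dict: "time_s": time; "qpos": joint angles; "joint_vel": joint speeds; "tau": joint torques, N m; "ee_pos": TCP position; "eef_rot": TCP orientation; "force": force on the tool from outside, world axes, zero at the start; "moment": the same for the moment, N m; "grip_width": finger opening in m; "grip_force": force on a finger pad.
Only numpy, scipy, OpenCV 4.12 (cv2) and the standard library are available. Lean on these libraries where they do the work, as an engineer would, in place of code of your own. Each camera call takes 0.05 s, during which the arm holds its last target. There are 200 camera calls.

### The job

Build up the polishing head on the upright tapered steel arbor: put on the brass flange first, then the grey rubberized polishing wheel, then the aluminium flange, and last the red clamping collar, each released lying flat on the one beneath it before you fetch the next. Leave the boxwood octopus, the blue pin vise and the aluminium bench block where they lie.

Things in the scene. Friction and masses are not known exactly. Their poses are not given: they have to be found in the camera images.
- arbor: Arbor stand fixed to the bench: a green round base 84 mm in diameter and 12 mm thick, with an upright bare steel arbor at its centre. The arbor is 12 mm in diameter for its lowest 12 mm, then tapers to 8 mm at 48 mm above the base's top and to 5 mm at its tip, which is 56 mm above the base's top (68 mm above the bench). Origin: centre of the base's underside, on the arbor's axis; z up.
- flange_mid (a point): Brass flange: a loose plain brass ring, 48 mm outer diameter, 14 mm thick. Its bore, 20 mm in diameter, runs straight through along its z axis, which points up as it lies flat on the bench; either face may go down. The point is its centre, half-way up on the axis.
- wheel_mid (a point): Grey rubberized polishing wheel: a loose dark grey ring, 58 mm outer diameter, 16 mm thick, stiff. Its bore, 20 mm in diameter, runs straight through along its z axis, which points up as it lies flat on the bench; either face may go down. The point is its centre, half-way up on the axis.
- spacer_mid (a point): Aluminium flange: a loose plain silvery ring, 40 mm outer diameter, 14 mm thick. Its bore, 20 mm in diameter, runs straight through along its z axis, which points up as it lies flat on the bench; either face may go down. The point is its centre, half-way up on the axis.
- nut_mid (a point): Clamping collar: a loose ribbed red plastic ring, 34 mm outer diameter, 18 mm tall; it slips on, no thread. Its bore, 20 mm in diameter, runs straight through along its z axis, which points up as it lies flat on the bench; either face may go down. The point is its centre, half-way up on the axis.
- octopus_mid (a point): Pale boxwood octopus carving, about 60 mm across and 44 mm tall, loose on the bench; not to be moved. The point is at its middle, 22 mm up.
- pin_vise_mid (a point): Pin vise with blue plastic handle and steel nose, 100 mm long along its x axis and 14 mm thick, lying loose on the bench; not to be moved. The point is its centre, 7 mm up.
- bench_block_mid (a point): Aluminium bench block, a loose square slab 64 x 64 x 20 mm with dark round hollows on top; not to be moved. The point is its centre, 10 mm up.
Mind the look-alikes: they are no part of the job. What is shaped like the part that bears nut_mid but purple is not meant.

How it is judged:
On the way, in this order (a step that is already met when the one before it is completed fails the run):
1. the brass flange lies flat in its place on the arbor, on the base, released (horizontal distance between flange_mid and arbor below 0.01 m and z of flange_mid in the frame of arbor between 0.016 and 0.022 m and angle between flange_mid's own z axis and vertical below 0.12 rad and contact force between the fingers and flange below 0.3 N), for 0.2 s.
2. the grey polishing wheel lies flat in its place on the arbor, on the brass flange, released (horizontal distance between wheel_mid and arbor below 0.01 m and z of wheel_mid in the frame of arbor between 0.031 and 0.037 m and angle between wheel_mid's own z axis and vertical below 0.12 rad and contact force between the fingers and wheel below 0.3 N), for 0.2 s.
3. the aluminium flange lies flat in its place on the arbor, on the grey polishing wheel, released (horizontal distance between spacer_mid and arbor below 0.01 m and z of spacer_mid in the frame of arbor between 0.046 and 0.052 m and angle between spacer_mid's own z axis and vertical below 0.12 rad and contact force between the fingers and spacer below 0.3 N), for 0.2 s.
4. the red clamping collar lies flat in its place on the arbor, on the aluminium flange, released (horizontal distance between nut_mid and arbor below 0.01 m and z of nut_mid in the frame of arbor between 0.062 and 0.068 m and angle between nut_mid's own z axis and vertical below 0.12 rad and contact force between the fingers and nut below 0.3 N), for 0.2 s.
At the end, for the whole second after the job is handed in: On the arbor, from the base up: brass flange, grey wheel, aluminium flange, red collar, each within 10 mm of the arbor's axis, tilted under 0.12 rad, within 3 mm of its stacked height, released and at rest; the three bystanders never moved over 20 mm (all of step 1 and all of step 2 and all of step 3 and all of step 4 and linear speed of each of flange, wheel, spacer, nut below 0.02 m/s); the robot touches nothing.
It fails at once if the octopus is moved more than 20 mm (distance of octopus_mid from where it was at the start of the episode above 0.02 m).
It fails at once if the pin vise is moved more than 20 mm (distance of pin_vise_mid from where it was at the start of the episode above 0.02 m).
It fails at once if the bench block is moved more than 20 mm (distance of bench_block_mid from where it was at the start of the episode above 0.02 m).
It also fails if it takes over 128 s, if anything falls off the work surface, if the arm or the gripper's body presses on something with over 40 N, if the wrist force passes 120 N, or if a joint passes its speed limit or range.

## Working session

There is one attempt and no reset: what is moved stays moved. The work goes in short steps, Python scripts to look and compute and a tool call to move; the robot and the scene stay as the last step left them, time stands still between calls to the robot, and variables do not carry over. Pictures are saved under pics/ and viewed, at most 14 in all, crops included, and the job is handed in when it is done.

Besides the shell and the picture viewer there is one more tool, called after ">>>" as a command line: name --argument value ..., lists and objects as JSON in quotes. send_rows: Moves the arm, as the interface text tells. Its arguments: {"type":"object","properties":{"rows":{"type":"array"},"force":{"type":"number"}},"required":["rows"]}

```bash
mkdir -p pics; cat > h.py <<'E'
from station import *
import numpy as np, cv2
def cam(n):
    c=camera(n); R=cv2.Rodrigues(np.array(c["rvec"],float))[0]; return c,R,np.array(c["tvec"],float).ravel(),np.array(c["camera_matrix"],float)
def ray(c,u,v,z):
    _,R,t,K=c; d=R.T@np.linalg.inv(K)@np.array([u,v,1.]); o=-R.T@t; return o+d*(z-o[2])/d[2]
def cloud(c):
    D,R,t,K=c; z=D["z_map"].astype(float); v,u=np.indices(z.shape)
    P=np.stack([(u-K[0,2])/K[0,0]*z,(v-K[1,2])/K[1,1]*z,z],-1); return (P-t)@R
def save(c,n): cv2.imwrite("pics/"+n,cv2.cvtColor(c[0]["frame"],cv2.COLOR_RGB2BGR))
E
python3 - <<'E'
from h import *
for n in("top","scene"):
    c=cam(n); save(c,n+"0.png"); print(n,-c[1].T@c[2])
print(get_obs())
E
```

```text
top [ 0.50467075 -0.04268122  0.94620674]
scene [ 1.06688391 -0.57077843  0.86058905]
{'time_s': 0.1, 'qpos': array([-1.31962500e+00,  3.00401397e-01,  1.52151386e+00,  6.24668961e-06,
        1.32073131e+00, -6.65976554e-02]), 'joint_vel': array([ 0.00020571, -0.00324639, -0.00144804, -0.00111791,  0.0011692 ,
       -0.00232304]), 'tau': array([ 1.09016978e-04, -5.32638967e+01, -3.53280830e+01,  7.09385192e-02,
        2.35338346e-02, -6.19547677e-05]), 'ee_pos': array([ 0.1717861 , -0.52222913,  0.20495301]), 'eef_rot': array([-3.14054148e+00, -7.61736635e-05,  3.17767396e-01]), 'force': array([ 0.54306914,  0.12496047, -0.037675  ]), 'moment': array([0.00117348, 0.04635469, 0.04242992]), 'grip_force': 0.0, 'grip_width': 0.09430825345500984}
```

View pics/top0.png

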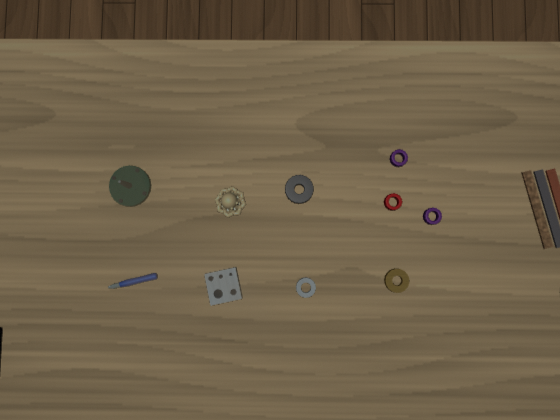

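View pics/scene0.png

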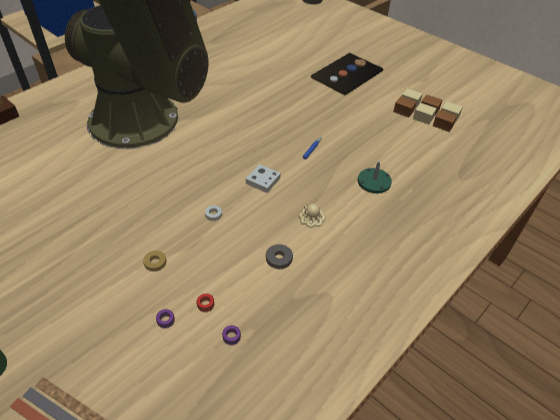

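The top view shows the arbor (130,186), brass (397,281), wheel (299,189), aluminium flange (306,288) and red collar (393,202). The bystanders are the octopus (230,201), the block (223,286) and the pin vise (133,281).

Look-alikes for the collar are the purple rings at (399,158) and (433,216). The red one at (393,202) is the part. Next I'll measure positions and check a crop.

```bash
cat > loc.py <<'E'
from h import *
def ring(c,seed,z,w):
    """seed px; height mask on cloud -> outer contour circle, ray on plane z"""
    P=cloud(c); m=((P[...,2]>0.006)).astype(np.uint8)
    u,v=seed; mm=np.zeros_like(m); mm[v-w:v+w,u-w:u+w]=m[v-w:v+w,u-w:u+w]
    k=max(cv2.findContours(mm,0,2)[0],key=cv2.contourArea); (a,b),r=cv2.minEnclosingCircle(k)
    M=cv2.moments(cv2.convexHull(k)); a,b=M["m10"]/M["m00"],M["m01"]/M["m00"]
    hs=P[...,2][mm>0]; return ray(c,a,b,z),r/c[3][0,0]*(-(c[1].T@c[2])[2]*-1-z),np.percentile(hs,[50,98]),(round(a,1),round(b,1))
E
python3 - <<'E'
from loc import *
c=cam("top")
for n,s,z in(("arbor",(130,186),.012),("brass",(397,281),.014),("wheel",(299,189),.016),("alu",(306,288),.014),("red",(393,202),.018),("octo",(230,201),.02),("block",(223,286),.02),("vise",(133,281),.01),("pA",(399,158),.018),("pB",(433,216),.018)):
    p,r,h,px=ring(c,s,z,26 if n in("arbor","block","vise") else 17); print(n,p.round(4),"r",np.round(r,4),h.round(4),px)
f=cv2.cvtColor(c[0]["frame"],cv2.COLOR_RGB2BGR)
cv2.imwrite("pics/crop0.png",cv2.resize(f[140:300,285:450],None,fx=3.6,fy=3.6,interpolation=cv2.INTER_CUBIC))
E
```

```text
arbor [0.6344 0.2724 0.012 ] r -0.043 [0.0125 0.0633] (129.6, 185.8)
brass [ 0.4497 -0.2645  0.014 ] r -0.0256 [0.0143 0.0177] (396.5, 280.3)
wheel [ 0.63   -0.0706  0.016 ] r -0.0298 [0.0162 0.0199] (298.9, 188.9)
alu [ 0.4342 -0.0849  0.014 ] r -0.0207 [0.0143 0.0179] (305.5, 287.3)
red [ 0.6055 -0.2583  0.018 ] r -0.0189 [0.0174 0.021 ] (393.0, 201.7)
octo [0.6028 0.0672 0.02  ] r -0.0323 [0.0122 0.0445] (230.0, 201.6)
block [0.4356 0.0781 0.02  ] r -0.0466 [0.0204 0.0244] (222.9, 286.0)
vise [0.4435 0.2568 0.01  ] r -0.052 [0.0123 0.9462] (134.3, 280.7)
pA [ 0.6945 -0.2704  0.018 ] r -0.0188 [0.0175 0.0221] (398.5, 157.7)
pB [ 0.5777 -0.3361  0.018 ] r -0.0192 [0.0171 0.0214] (432.3, 215.9)
```

View pics/crop0.png

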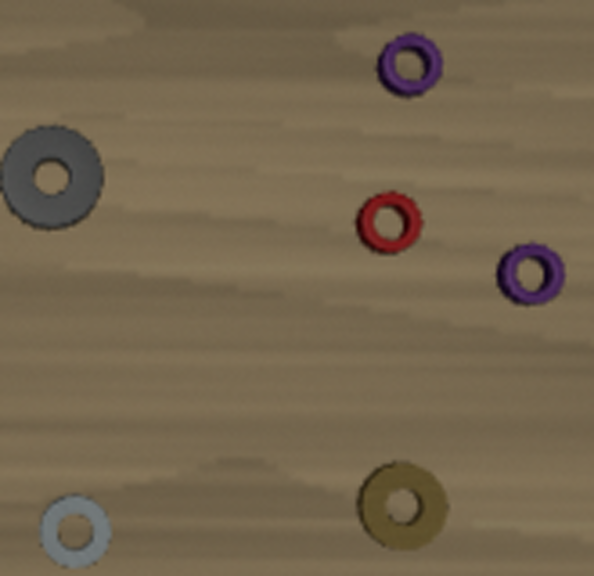

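The crop confirms it: red collar in the middle, purple rings above and to the right of it, brass at bottom right. I'll first turn the tool to yaw 0, so that dx=+x, dy=-y and dz=-z, then head for the brass flange.

>>> send_rows --rows '[{"roll": 6.05, "jaw": -1}, {"roll": 6.05, "jaw": -1}, {"roll": 6.1, "jaw": -1}, {"dx": 28, "dy": -26, "dz": 8, "jaw": -1}, {"dx": 28, "dy": -26, "dz": 8, "jaw": -1}, {"dx": 28, "dy": -26, "dz": 8, "jaw": -1}, {"dx": 28, "dy": -26, "dz": 8, "jaw": -1}, {"dx": 28, "dy": -26, "dz": 8, "jaw": -1}, {"dx": 28, "dy": -26, "dz": 8, "jaw": -1}, {"dx": 28, "dy": -26, "dz": 8, "jaw": -1}, {"dx": 28, "dy": -26, "dz": 8, "jaw": -1}, {"dx": 28, "dy": -26, "dz": 8, "jaw": -1}]' --force 20

```text
invalid input at $.rows[0]: expected keys dx, dy, dz, roll, jaw
```

>>> send_rows --rows '[{"dx": 0, "dy": 0, "dz": 0, "roll": 6.05, "jaw": -1}, {"dx": 0, "dy": 0, "dz": 0, "roll": 6.05, "jaw": -1}, {"dx": 0, "dy": 0, "dz": 0, "roll": 6.1, "jaw": -1}, {"dx": 28, "dy": -26, "dz": 8, "roll": 0, "jaw": -1}, {"dx": 28, "dy": -26, "dz": 8, "roll": 0, "jaw": -1}, {"dx": 28, "dy": -26, "dz": 8, "roll": 0, "jaw": -1}, {"dx": 28, "dy": -26, "dz": 8, "roll": 0, "jaw": -1}, {"dx": 28, "dy": -26, "dz": 8, "roll": 0, "jaw": -1}, {"dx": 28, "dy": -26, "dz": 8, "roll": 0, "jaw": -1}, {"dx": 28, "dy": -26, "dz": 8, "roll": 0, "jaw": -1}, {"dx": 28, "dy": -26, "dz": 8, "roll": 0, "jaw": -1}, {"dx": 28, "dy": -26, "dz": 8, "roll": 0, "jaw": -1}]' --force 20

```text
time_s: 1.15
ee_pos: [0.4249, -0.2868, 0.1331]
eef_rot: [-3.142, 0.0, 0.0]
force: [0.1, -0.2, 0.6]
grip_width: 0.0941
grip_force: 0.0
```

>>> send_rows --rows '[{"dx": 13, "dy": -12, "dz": 0, "roll": 0, "jaw": -1}, {"dx": 13, "dy": -11.5, "dz": 0, "roll": 0, "jaw": -1}, {"dx": 0, "dy": 0, "dz": 25, "roll": 0, "jaw": -1}, {"dx": 0, "dy": 0, "dz": 25, "roll": 0, "jaw": -1}, {"dx": 0, "dy": 0, "dz": 25, "roll": 0, "jaw": -1}, {"dx": 0, "dy": 0, "dz": 25, "roll": 0, "jaw": -1}, {"dx": 0, "dy": 0, "dz": 15, "roll": 0, "jaw": -1}, {"dx": 0, "dy": 0, "dz": 9, "roll": 0, "jaw": -1}, {"dx": 0, "dy": 0, "dz": 5, "roll": 0, "jaw": -1}, {"dx": 0, "dy": 0, "dz": 0, "roll": 0, "jaw": -1}, {"dx": 0, "dy": 0, "dz": 0, "roll": 0, "jaw": -1}]'

```text
time_s: 2.07
ee_pos: [0.4502, -0.2651, 0.0051]
eef_rot: [3.141, -0.001, 0.0]
force: [-0.4, -0.4, 0.2]
grip_width: 0.094
grip_force: 0.0
```

>>> send_rows --rows '[{"dx": 0, "dy": 0, "dz": 0, "roll": 0, "jaw": 1}, {"dx": 0, "dy": 0, "dz": 0, "roll": 0, "jaw": 1}, {"dx": 0, "dy": 0, "dz": 0, "roll": 0, "jaw": 1}, {"dx": 0, "dy": 0, "dz": 0, "roll": 0, "jaw": 1}, {"dx": 0, "dy": 0, "dz": 0, "roll": 0, "jaw": 1}, {"dx": 0, "dy": 0, "dz": 0, "roll": 0, "jaw": 1}, {"dx": 0, "dy": 0, "dz": 0, "roll": 0, "jaw": 1}, {"dx": 0, "dy": 0, "dz": 0, "roll": 0, "jaw": 1}, {"dx": 0, "dy": 0, "dz": 0, "roll": 0, "jaw": 1}, {"dx": 0, "dy": 0, "dz": 0, "roll": 0, "jaw": 1}]'

```text
time_s: 2.9
ee_pos: [0.4498, -0.265, 0.0045]
eef_rot: [3.142, -0.0, 0.0]
force: [-0.4, -0.3, -0.5]
grip_width: 0.0476
grip_force: 20.0
```

>>> send_rows --rows '[{"dx": 0, "dy": 0, "dz": -10, "roll": 0, "jaw": 1}, {"dx": 0, "dy": 0, "dz": -25, "roll": 0, "jaw": 1}, {"dx": 0, "dy": 0, "dz": -25, "roll": 0, "jaw": 1}, {"dx": 0, "dy": 0, "dz": -25, "roll": 0, "jaw": 1}, {"dx": 0, "dy": 0, "dz": -25, "roll": 0, "jaw": 1}, {"dx": 6, "dy": -17, "dz": 0, "roll": 0, "jaw": 1}, {"dx": 11, "dy": -32, "dz": 0, "roll": 0, "jaw": 1}, {"dx": 11, "dy": -32, "dz": 0, "roll": 0, "jaw": 1}, {"dx": 11, "dy": -32, "dz": 0, "roll": 0, "jaw": 1}, {"dx": 11, "dy": -32, "dz": 0, "roll": 0, "jaw": 1}, {"dx": 11, "dy": -32, "dz": 0, "roll": 0, "jaw": 1}, {"dx": 11, "dy": -32, "dz": 0, "roll": 0, "jaw": 1}]'

```text
time_s: 3.9
ee_pos: [0.522, -0.0542, 0.1152]
eef_rot: [3.142, -0.0, 0.0]
force: [0.3, -0.2, -1.2]
grip_width: 0.0474
grip_force: 20.0
```

>>> send_rows --rows '[{"dx": 11, "dy": -32, "dz": 0, "roll": 0, "jaw": 1}, {"dx": 11, "dy": -32, "dz": 0, "roll": 0, "jaw": 1}, {"dx": 11, "dy": -32, "dz": 0, "roll": 0, "jaw": 1}, {"dx": 11, "dy": -32, "dz": 0, "roll": 0, "jaw": 1}, {"dx": 11, "dy": -32, "dz": 0, "roll": 0, "jaw": 1}, {"dx": 11, "dy": -32, "dz": 0, "roll": 0, "jaw": 1}, {"dx": 11, "dy": -32, "dz": 0, "roll": 0, "jaw": 1}, {"dx": 11, "dy": -32, "dz": 0, "roll": 0, "jaw": 1}, {"dx": 11, "dy": -32, "dz": 0, "roll": 0, "jaw": 1}, {"dx": 6, "dy": -16, "dz": 0, "roll": 0, "jaw": 1}, {"dx": 0, "dy": 0, "dz": 0, "roll": 0, "jaw": 1}, {"dx": 0, "dy": 0, "dz": 0, "roll": 0, "jaw": 1}]'

```text
time_s: 4.9
ee_pos: [0.6264, 0.2486, 0.1144]
eef_rot: [3.141, 0.001, 0.001]
force: [-0.2, 0.3, -1.6]
grip_width: 0.0475
grip_force: 20.0
```

```bash
python3 - <<'E'
from h import *
print(get_obs()["ee_pos"])
c=cam("top");P=cloud(c)
for z0,z1 in((.05,.075),(.075,.1)):
    m=(abs(P[...,0]-.634)<.04)&(abs(P[...,1]-.272)<.04)&(P[...,2]>z0)&(P[...,2]<z1);print(m.sum(),P[m].mean(0) if m.any() else 0)
c=cam("scene");P=cloud(c);save(c,"s1.png")
m=(np.hypot(P[...,0]-.634,P[...,1]-.272)<.02)&(P[...,2]>.03)&(P[...,2]<.075);print(m.sum(),P[m].mean(0) if m.any() else 0)
f=c[0]["frame"][70:270,270:500,::-1]; w=cv2.resize(f,None,fx=2.4,fy=2.4)
g=cv2.cvtColor(cam("wrist")[0]["frame"],cv2.COLOR_RGB2BGR)[:,:,:]
g=cv2.resize(g,(240,180));w[:180,-240:]=g
cv2.imwrite("pics/v1.png",w)
E
```

```text
[0.62640649 0.24858343 0.1143858 ]
0 0
0 0
46 [0.63753812 0.2694813  0.04759705]
```

View pics/v1.png

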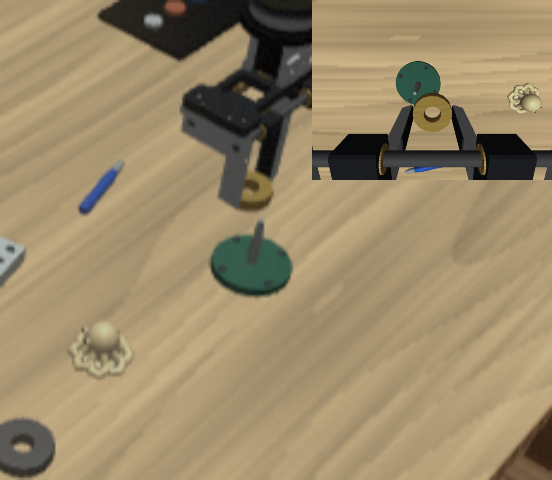

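The brass ring hangs level between the fingers, about 25 mm short of the arbor. I'll centre it and descend.

>>> send_rows --rows '[{"dx": 4.3, "dy": -12, "dz": 0, "roll": 0, "jaw": 1}, {"dx": 4.3, "dy": -12, "dz": 0, "roll": 0, "jaw": 1}, {"dx": 0, "dy": 0, "dz": 0, "roll": 0, "jaw": 1}, {"dx": 0, "dy": 0, "dz": 20, "roll": 0, "jaw": 1}, {"dx": 0, "dy": 0, "dz": 15, "roll": 0, "jaw": 1}, {"dx": 0, "dy": 0, "dz": 15, "roll": 0, "jaw": 1}, {"dx": 0, "dy": 0, "dz": 15, "roll": 0, "jaw": 1}, {"dx": 0, "dy": 0, "dz": 15, "roll": 0, "jaw": 1}, {"dx": 0, "dy": 0, "dz": 7, "roll": 0, "jaw": 1}, {"dx": 0, "dy": 0, "dz": 5, "roll": 0, "jaw": 1}, {"dx": 0, "dy": 0, "dz": 4, "roll": 0, "jaw": 1}, {"dx": 0, "dy": 0, "dz": 0, "roll": 0, "jaw": 1}]'

```text
time_s: 6.05
ee_pos: [0.6353, 0.2719, 0.0182]
eef_rot: [3.141, 0.0, 0.0]
force: [0.3, 0.4, -0.9]
grip_width: 0.0477
grip_force: 20.0
```

>>> send_rows --rows '[{"dx": 0, "dy": 0, "dz": 1, "roll": 0, "jaw": 1}, {"dx": 0, "dy": 0, "dz": 0, "roll": 0, "jaw": -1}, {"dx": 0, "dy": 0, "dz": 0, "roll": 0, "jaw": -1}, {"dx": 0, "dy": 0, "dz": 0, "roll": 0, "jaw": -1}, {"dx": 0, "dy": 0, "dz": 0, "roll": 0, "jaw": -1}, {"dx": 0, "dy": 0, "dz": 0, "roll": 0, "jaw": -1}, {"dx": 0, "dy": 0, "dz": 0, "roll": 0, "jaw": -1}, {"dx": 0, "dy": 0, "dz": -20, "roll": 0, "jaw": -1}, {"dx": 0, "dy": 0, "dz": -25, "roll": 0, "jaw": -1}, {"dx": 0, "dy": 0, "dz": -25, "roll": 0, "jaw": -1}, {"dx": 0, "dy": 0, "dz": -25, "roll": 0, "jaw": -1}, {"dx": 0, "dy": 0, "dz": -10, "roll": 0, "jaw": -1}]'

```text
time_s: 7.05
ee_pos: [0.6364, 0.2725, 0.1264]
eef_rot: [-3.14, -0.004, 0.0]
force: [0.4, 0.3, 1.7]
grip_width: 0.0939
grip_force: 0.0
```

>>> send_rows --rows '[{"dx": -0.5, "dy": 16, "dz": 0, "roll": 0, "jaw": -1}, {"dx": -0.5, "dy": 31, "dz": 0, "roll": 0, "jaw": -1}, {"dx": -0.5, "dy": 31, "dz": 0, "roll": 0, "jaw": -1}, {"dx": -0.5, "dy": 31, "dz": 0, "roll": 0, "jaw": -1}, {"dx": -0.5, "dy": 31, "dz": 0, "roll": 0, "jaw": -1}, {"dx": -0.5, "dy": 31, "dz": 0, "roll": 0, "jaw": -1}, {"dx": -0.5, "dy": 31, "dz": 0, "roll": 0, "jaw": -1}, {"dx": -0.5, "dy": 31, "dz": 0, "roll": 0, "jaw": -1}, {"dx": -0.5, "dy": 31, "dz": 0, "roll": 0, "jaw": -1}, {"dx": -0.5, "dy": 31, "dz": 0, "roll": 0, "jaw": -1}, {"dx": -0.5, "dy": 31, "dz": 0, "roll": 0, "jaw": -1}, {"dx": -0.5, "dy": 17, "dz": 0, "roll": 0, "jaw": -1}]'

```text
time_s: 8.05
ee_pos: [0.6289, -0.074, 0.1217]
eef_rot: [3.141, 0.001, -0.002]
force: [-0.1, 0.7, 0.2]
grip_width: 0.094
grip_force: 0.0
```

```bash
cat >> loc.py <<'E'
def stack(c):
    """per height layer on the arbor: count, mean xy, z"""
    P=cloud(c); d=np.hypot(P[...,0]-.635,P[...,1]-.2725)
    for r0,r1 in((.008,.016),(.008,.02),(.008,.024),(.008,.03)):
        z=P[...,2][(d>r0)&(d<r1)]; print((r0,r1),len(z),np.percentile(z,[5,50,95]).round(4))
E
python3 - <<'E'
from loc import *
c=cam("top"); print(get_obs()["ee_pos"]); stack(c)
P=cloud(c); m=((P[...,2]>.02)&(P[...,2]<.031)&(np.hypot(P[...,0]-.635,P[...,1]-.2725)<.035)).astype(np.uint8)
(a,b),r=cv2.minEnclosingCircle(cv2.findNonZero(m)); print("brass",ray(c,a,b,.026),r)
f=c[0]["frame"][140:235,80:200,::-1]; g=cam("scene")[0]["frame"][130:230,315:435,::-1]
cv2.imwrite("pics/v2.png",np.hstack([cv2.resize(f,(400,320)),cv2.resize(g,(384,320))]))
E
```

```text
[ 0.62884501 -0.07570837  0.12165176]
(0.008, 0.016) 126 [0.0131 0.026  0.0286]
(0.008, 0.02) 233 [0.0176 0.0263 0.0287]
(0.008, 0.024) 382 [0.0129 0.026  0.0285]
(0.008, 0.03) 601 [0.0107 0.0244 0.0282]
brass [0.63461962 0.27072536 0.026     ] 12.203690528869629
```

View pics/v2.png

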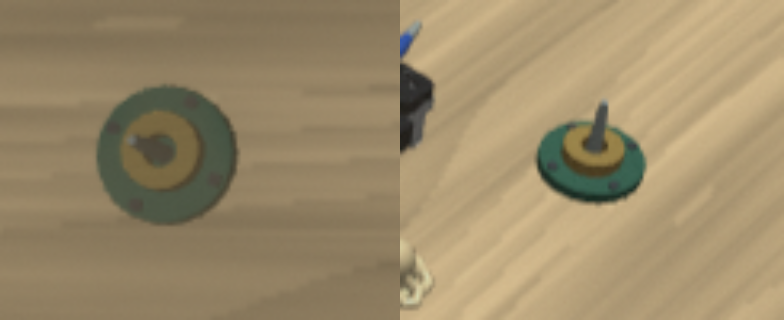

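The brass ring lies flat on the base with the arbor through its bore. Next is the wheel.

>>> send_rows --rows '[{"dx": 1, "dy": -5, "dz": 0, "roll": 0, "jaw": -1}, {"dx": 0, "dy": 0, "dz": 25, "roll": 0, "jaw": -1}, {"dx": 0, "dy": 0, "dz": 25, "roll": 0, "jaw": -1}, {"dx": 0, "dy": 0, "dz": 25, "roll": 0, "jaw": -1}, {"dx": 0, "dy": 0, "dz": 20, "roll": 0, "jaw": -1}, {"dx": 0, "dy": 0, "dz": 12, "roll": 0, "jaw": -1}, {"dx": 0, "dy": 0, "dz": 6, "roll": 0, "jaw": -1}, {"dx": 0, "dy": 0, "dz": 3, "roll": 0, "jaw": -1}, {"dx": 0, "dy": 0, "dz": 0, "roll": 0, "jaw": -1}, {"dx": 0, "dy": 0, "dz": 0, "roll": 0, "jaw": -1}]'

```text
time_s: 8.98
ee_pos: [0.631, -0.0657, 0.0075]
eef_rot: [3.141, -0.002, 0.0]
force: [0.5, 0.2, 0.1]
grip_width: 0.0943
grip_force: 0.0
```

>>> send_rows --rows '[{"dx": 0, "dy": 0, "dz": 0, "roll": 0, "jaw": 1}, {"dx": 0, "dy": 0, "dz": 0, "roll": 0, "jaw": 1}, {"dx": 0, "dy": 0, "dz": 0, "roll": 0, "jaw": 1}, {"dx": 0, "dy": 0, "dz": 0, "roll": 0, "jaw": 1}, {"dx": 0, "dy": 0, "dz": 0, "roll": 0, "jaw": 1}, {"dx": 0, "dy": 0, "dz": 0, "roll": 0, "jaw": 1}, {"dx": 0, "dy": 0, "dz": 0, "roll": 0, "jaw": 1}, {"dx": 0, "dy": 0, "dz": 0, "roll": 0, "jaw": 1}]'

```text
time_s: 9.65
ee_pos: [0.6305, -0.066, 0.0066]
eef_rot: [3.141, -0.0, 0.0]
force: [-1.7, -1.1, 3.6]
grip_width: 0.057
grip_force: 20.0
```

>>> send_rows --rows '[{"dx": 0, "dy": 0, "dz": -10, "roll": 0, "jaw": 1}, {"dx": 0, "dy": 0, "dz": -25, "roll": 0, "jaw": 1}, {"dx": 0, "dy": 0, "dz": -25, "roll": 0, "jaw": 1}, {"dx": 0, "dy": 0, "dz": -25, "roll": 0, "jaw": 1}, {"dx": 0, "dy": 0, "dz": -25, "roll": 0, "jaw": 1}, {"dx": 0.5, "dy": -17, "dz": 0, "roll": 0, "jaw": 1}, {"dx": 0.5, "dy": -30, "dz": 0, "roll": 0, "jaw": 1}, {"dx": 0.5, "dy": -30, "dz": 0, "roll": 0, "jaw": 1}, {"dx": 0.5, "dy": -30, "dz": 0, "roll": 0, "jaw": 1}, {"dx": 0.5, "dy": -30, "dz": 0, "roll": 0, "jaw": 1}, {"dx": 0.5, "dy": -30, "dz": 0, "roll": 0, "jaw": 1}]'

```text
time_s: 10.57
ee_pos: [0.6332, 0.1026, 0.1172]
eef_rot: [-3.141, -0.0, 0.0]
force: [0.5, 0.7, -1.2]
grip_width: 0.057
grip_force: 20.0
```

>>> send_rows --rows '[{"dx": 0.5, "dy": -30, "dz": 0, "roll": 0, "jaw": 1}, {"dx": 0.5, "dy": -30, "dz": 0, "roll": 0, "jaw": 1}, {"dx": 0.5, "dy": -30, "dz": 0, "roll": 0, "jaw": 1}, {"dx": 0, "dy": -30, "dz": 0, "roll": 0, "jaw": 1}, {"dx": 0, "dy": -30, "dz": 0, "roll": 0, "jaw": 1}, {"dx": 0, "dy": -20, "dz": 0, "roll": 0, "jaw": 1}, {"dx": 0, "dy": 0, "dz": 0, "roll": 0, "jaw": 1}, {"dx": 0, "dy": 0, "dz": 0, "roll": 0, "jaw": 1}, {"dx": 0, "dy": 0, "dz": 0, "roll": 0, "jaw": 1}]'

```text
time_s: 11.32
ee_pos: [0.6349, 0.2704, 0.1167]
eef_rot: [3.141, 0.0, -0.0]
force: [0.6, -0.2, -1.0]
grip_width: 0.0568
grip_force: 20.0
```

>>> send_rows --rows '[{"dx": 0, "dy": -1.5, "dz": 0, "roll": 0, "jaw": 1}, {"dx": 0, "dy": 0, "dz": 20, "roll": 0, "jaw": 1}, {"dx": 0, "dy": 0, "dz": 15, "roll": 0, "jaw": 1}, {"dx": 0, "dy": 0, "dz": 15, "roll": 0, "jaw": 1}, {"dx": 0, "dy": 0, "dz": 15, "roll": 0, "jaw": 1}, {"dx": 0, "dy": 0, "dz": 10, "roll": 0, "jaw": 1}, {"dx": 0, "dy": 0, "dz": 5, "roll": 0, "jaw": 1}, {"dx": 0, "dy": 0, "dz": 3, "roll": 0, "jaw": 1}, {"dx": 0, "dy": 0, "dz": 0, "roll": 0, "jaw": 1}, {"dx": 0, "dy": 0, "dz": 0, "roll": 0, "jaw": 1}]'

```text
time_s: 12.15
ee_pos: [0.6352, 0.2726, 0.0342]
eef_rot: [-3.141, -0.001, -0.0]
force: [0.8, -0.3, 0.7]
grip_width: 0.0567
grip_force: 20.0
```

>>> send_rows --rows '[{"dx": 0, "dy": 0, "dz": 0, "roll": 0, "jaw": -1}, {"dx": 0, "dy": 0, "dz": 0, "roll": 0, "jaw": -1}, {"dx": 0, "dy": 0, "dz": 0, "roll": 0, "jaw": -1}, {"dx": 0, "dy": 0, "dz": 0, "roll": 0, "jaw": -1}, {"dx": 0, "dy": 0, "dz": 0, "roll": 0, "jaw": -1}, {"dx": 0, "dy": 0, "dz": 0, "roll": 0, "jaw": -1}, {"dx": 0, "dy": 0, "dz": -20, "roll": 0, "jaw": -1}, {"dx": 0, "dy": 0, "dz": -25, "roll": 0, "jaw": -1}, {"dx": 0, "dy": 0, "dz": -25, "roll": 0, "jaw": -1}, {"dx": 0, "dy": 0, "dz": -15, "roll": 0, "jaw": -1}, {"dx": 0, "dy": 0, "dz": 0, "roll": 0, "jaw": -1}, {"dx": 0, "dy": 0, "dz": 0, "roll": 0, "jaw": -1}]'

```text
time_s: 13.15
ee_pos: [0.6349, 0.2727, 0.1186]
eef_rot: [-3.141, -0.001, 0.0]
force: [-0.4, -0.7, 0.0]
grip_width: 0.0939
grip_force: 0.0
```

>>> send_rows --rows '[{"dx": -9, "dy": 16, "dz": 0, "roll": 0, "jaw": -1}, {"dx": -18, "dy": 32, "dz": 0, "roll": 0, "jaw": -1}, {"dx": -18, "dy": 32, "dz": 0, "roll": 0, "jaw": -1}, {"dx": -18, "dy": 32, "dz": 0, "roll": 0, "jaw": -1}, {"dx": -18, "dy": 32, "dz": 0, "roll": 0, "jaw": -1}, {"dx": -18, "dy": 32, "dz": 0, "roll": 0, "jaw": -1}, {"dx": -18, "dy": 32, "dz": 0, "roll": 0, "jaw": -1}, {"dx": -18, "dy": 32, "dz": 0, "roll": 0, "jaw": -1}, {"dx": -18, "dy": 32, "dz": 0, "roll": 0, "jaw": -1}, {"dx": -18, "dy": 32, "dz": 0, "roll": 0, "jaw": -1}, {"dx": -18, "dy": 32, "dz": 0, "roll": 0, "jaw": -1}, {"dx": -12, "dy": 21, "dz": 0, "roll": 0, "jaw": -1}]'

```text
time_s: 14.15
ee_pos: [0.4316, -0.0861, 0.1171]
eef_rot: [-3.141, 0.002, -0.001]
force: [0.3, 0.3, 0.5]
grip_width: 0.094
grip_force: 0.0
```

>>> send_rows --rows '[{"dx": 0, "dy": 0, "dz": 0, "roll": 0, "jaw": -1}, {"dx": 0, "dy": 0, "dz": 0, "roll": 0, "jaw": -1}]'

```text
time_s: 14.32
ee_pos: [0.4331, -0.0849, 0.1175]
eef_rot: [-3.141, 0.001, -0.002]
force: [0.0, 0.4, -0.8]
grip_width: 0.0943
grip_force: 0.0
```

```bash
python3 - <<'E'
from loc import *
c=cam("top"); print(get_obs()["ee_pos"]); stack(c)
P=cloud(c); m=((P[...,2]>.034)&(P[...,2]<.048)&(np.hypot(P[...,0]-.635,P[...,1]-.2725)<.04)).astype(np.uint8)
(a,b),r=cv2.minEnclosingCircle(cv2.findNonZero(m)); print("wheel",ray(c,a,b,.042),r)
f=c[0]["frame"][140:235,80:200,::-1]; g=cam("scene")[0]["frame"][130:230,315:435,::-1]
cv2.imwrite("pics/v3.png",np.hstack([cv2.resize(f,(400,320)),cv2.resize(g,(384,320))]))
E
```

```text
[ 0.43365188 -0.08422803  0.11768904]
(0.008, 0.016) 148 [0.018  0.0423 0.0446]
(0.008, 0.02) 261 [0.0256 0.0423 0.0449]
(0.008, 0.024) 415 [0.0282 0.0423 0.0449]
(0.008, 0.03) 770 [0.0117 0.0417 0.0447]
wheel [0.63467741 0.27114086 0.042     ] 15.163039207458496
```

View pics/v3.png

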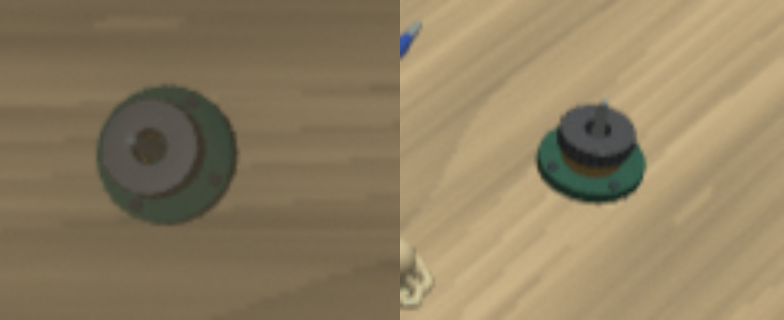

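The wheel lies flat on the brass flange, top at 42 mm. Next is the aluminium flange.

>>> send_rows --rows '[{"dx": 0.5, "dy": 0, "dz": 15, "roll": 0, "jaw": -1}, {"dx": 0, "dy": 0, "dz": 25, "roll": 0, "jaw": -1}, {"dx": 0, "dy": 0, "dz": 25, "roll": 0, "jaw": -1}, {"dx": 0, "dy": 0, "dz": 25, "roll": 0, "jaw": -1}, {"dx": 0, "dy": 0, "dz": 12, "roll": 0, "jaw": -1}, {"dx": 0, "dy": 0, "dz": 6, "roll": 0, "jaw": -1}, {"dx": 0, "dy": 0, "dz": 4, "roll": 0, "jaw": -1}, {"dx": 0, "dy": 0, "dz": 0, "roll": 0, "jaw": -1}, {"dx": 0, "dy": 0, "dz": 0, "roll": 0, "jaw": -1}]'

```text
time_s: 15.17
ee_pos: [0.4349, -0.0842, 0.007]
eef_rot: [3.141, -0.001, 0.001]
force: [0.6, -0.6, 0.0]
grip_width: 0.0939
grip_force: 0.0
```

>>> send_rows --rows '[{"dx": 0, "dy": 0, "dz": 0, "roll": 0, "jaw": 1}, {"dx": 0, "dy": 0, "dz": 0, "roll": 0, "jaw": 1}, {"dx": 0, "dy": 0, "dz": 0, "roll": 0, "jaw": 1}, {"dx": 0, "dy": 0, "dz": 0, "roll": 0, "jaw": 1}, {"dx": 0, "dy": 0, "dz": 0, "roll": 0, "jaw": 1}, {"dx": 0, "dy": 0, "dz": 0, "roll": 0, "jaw": 1}, {"dx": 0, "dy": 0, "dz": 0, "roll": 0, "jaw": 1}, {"dx": 0, "dy": 0, "dz": 0, "roll": 0, "jaw": 1}, {"dx": 0, "dy": 0, "dz": 0, "roll": 0, "jaw": 1}, {"dx": 0, "dy": 0, "dz": 0, "roll": 0, "jaw": 1}]'

```text
time_s: 16.0
ee_pos: [0.4344, -0.0844, 0.0064]
eef_rot: [-3.142, 0.0, 0.0]
force: [-0.2, -0.1, -0.6]
grip_width: 0.0386
grip_force: 20.0
```

>>> send_rows --rows '[{"dx": 0, "dy": 0, "dz": -12, "roll": 0, "jaw": 1}, {"dx": 0, "dy": 0, "dz": -25, "roll": 0, "jaw": 1}, {"dx": 0, "dy": 0, "dz": -25, "roll": 0, "jaw": 1}, {"dx": 0, "dy": 0, "dz": -25, "roll": 0, "jaw": 1}, {"dx": 0, "dy": 0, "dz": -28, "roll": 0, "jaw": 1}, {"dx": 9, "dy": -16, "dz": 0, "roll": 0, "jaw": 1}, {"dx": 18, "dy": -32, "dz": 0, "roll": 0, "jaw": 1}, {"dx": 18, "dy": -32, "dz": 0, "roll": 0, "jaw": 1}, {"dx": 18, "dy": -32, "dz": 0, "roll": 0, "jaw": 1}, {"dx": 18, "dy": -32, "dz": 0, "roll": 0, "jaw": 1}, {"dx": 18, "dy": -32, "dz": 0, "roll": 0, "jaw": 1}]'

```text
time_s: 16.92
ee_pos: [0.5338, 0.0934, 0.1214]
eef_rot: [3.142, 0.0, 0.0]
force: [1.1, -1.0, -0.3]
grip_width: 0.0388
grip_force: 20.0
```

>>> send_rows --rows '[{"dx": 18, "dy": -32, "dz": 0, "roll": 0, "jaw": 1}, {"dx": 18, "dy": -32, "dz": 0, "roll": 0, "jaw": 1}, {"dx": 18, "dy": -32, "dz": 0, "roll": 0, "jaw": 1}, {"dx": 18, "dy": -32, "dz": 0, "roll": 0, "jaw": 1}, {"dx": 18, "dy": -32, "dz": 0, "roll": 0, "jaw": 1}, {"dx": 11.5, "dy": -20.5, "dz": 0, "roll": 0, "jaw": 1}, {"dx": 0, "dy": 0, "dz": 0, "roll": 0, "jaw": 1}, {"dx": 0, "dy": 0, "dz": 0, "roll": 0, "jaw": 1}, {"dx": 0, "dy": 0, "dz": 0, "roll": 0, "jaw": 1}]'

```text
time_s: 17.67
ee_pos: [0.6345, 0.2715, 0.121]
eef_rot: [3.141, 0.001, -0.0]
force: [-0.2, -0.7, -0.9]
grip_width: 0.0386
grip_force: 20.0
```

>>> send_rows --rows '[{"dx": 0.5, "dy": -0.5, "dz": 0, "roll": 0, "jaw": 1}, {"dx": 0, "dy": 0, "dz": 20, "roll": 0, "jaw": 1}, {"dx": 0, "dy": 0, "dz": 15, "roll": 0, "jaw": 1}, {"dx": 0, "dy": 0, "dz": 15, "roll": 0, "jaw": 1}, {"dx": 0, "dy": 0, "dz": 11, "roll": 0, "jaw": 1}, {"dx": 0, "dy": 0, "dz": 6, "roll": 0, "jaw": 1}, {"dx": 0, "dy": 0, "dz": 4.5, "roll": 0, "jaw": 1}, {"dx": 0, "dy": 0, "dz": 0, "roll": 0, "jaw": 1}, {"dx": 0, "dy": 0, "dz": 0, "roll": 0, "jaw": 1}, {"dx": 0, "dy": 0, "dz": 0, "roll": 0, "jaw": 1}]'

```text
time_s: 18.5
ee_pos: [0.6357, 0.2727, 0.0509]
eef_rot: [-3.141, -0.001, 0.0]
force: [0.4, 0.9, 0.2]
grip_width: 0.0391
grip_force: 20.0
```

>>> send_rows --rows '[{"dx": 0, "dy": 0, "dz": 0, "roll": 0, "jaw": -1}, {"dx": 0, "dy": 0, "dz": 0, "roll": 0, "jaw": -1}, {"dx": 0, "dy": 0, "dz": 0, "roll": 0, "jaw": -1}, {"dx": 0, "dy": 0, "dz": 0, "roll": 0, "jaw": -1}, {"dx": 0, "dy": 0, "dz": 0, "roll": 0, "jaw": -1}, {"dx": 0, "dy": 0, "dz": 0, "roll": 0, "jaw": -1}, {"dx": 0, "dy": 0, "dz": -20, "roll": 0, "jaw": -1}, {"dx": 0, "dy": 0, "dz": -25, "roll": 0, "jaw": -1}, {"dx": 0, "dy": 0, "dz": -25, "roll": 0, "jaw": -1}, {"dx": 0, "dy": 0, "dz": 0, "roll": 0, "jaw": -1}, {"dx": 0, "dy": 0, "dz": 0, "roll": 0, "jaw": -1}]'

```text
time_s: 19.42
ee_pos: [0.6359, 0.2728, 0.1215]
eef_rot: [-3.141, -0.003, 0.0]
force: [0.1, -0.2, -0.3]
grip_width: 0.094
grip_force: 0.0
```

>>> send_rows --rows '[{"dx": -1, "dy": 16, "dz": 0, "roll": 0, "jaw": -1}, {"dx": -2, "dy": 32, "dz": 0, "roll": 0, "jaw": -1}, {"dx": -2, "dy": 32, "dz": 0, "roll": 0, "jaw": -1}, {"dx": -2, "dy": 32, "dz": 0, "roll": 0, "jaw": -1}, {"dx": -2, "dy": 32, "dz": 0, "roll": 0, "jaw": -1}, {"dx": -2, "dy": 32, "dz": 0, "roll": 0, "jaw": -1}, {"dx": -2, "dy": 32, "dz": 0, "roll": 0, "jaw": -1}, {"dx": -2, "dy": 32, "dz": 0, "roll": 0, "jaw": -1}, {"dx": -2, "dy": 32, "dz": 0, "roll": 0, "jaw": -1}, {"dx": -2, "dy": 32, "dz": 0, "roll": 0, "jaw": -1}]'

```text
time_s: 20.25
ee_pos: [0.6155, -0.0328, 0.1187]
eef_rot: [-3.141, 0.002, 0.0]
force: [0.6, 1.0, -0.8]
grip_width: 0.094
grip_force: 0.0
```

>>> send_rows --rows '[{"dx": -2, "dy": 32, "dz": 0, "roll": 0, "jaw": -1}, {"dx": -2, "dy": 32, "dz": 0, "roll": 0, "jaw": -1}, {"dx": -2, "dy": 32, "dz": 0, "roll": 0, "jaw": -1}, {"dx": -2, "dy": 32, "dz": 0, "roll": 0, "jaw": -1}, {"dx": -2, "dy": 32, "dz": 0, "roll": 0, "jaw": -1}, {"dx": -2, "dy": 32, "dz": 0, "roll": 0, "jaw": -1}, {"dx": 0, "dy": 35, "dz": 0, "roll": 0, "jaw": -1}, {"dx": 0, "dy": 0, "dz": 0, "roll": 0, "jaw": -1}, {"dx": 0, "dy": 0, "dz": 0, "roll": 0, "jaw": -1}, {"dx": 0, "dy": 0, "dz": 0, "roll": 0, "jaw": -1}]'

```text
time_s: 21.08
ee_pos: [0.604, -0.2578, 0.1188]
eef_rot: [-3.141, 0.002, -0.0]
force: [-0.6, 0.9, -0.8]
grip_width: 0.0942
grip_force: 0.0
```

```bash
python3 - <<'E'
from loc import *
c=cam("top"); print(get_obs()["ee_pos"]); stack(c)
P=cloud(c); m=((P[...,2]>.049)&(P[...,2]<.063)&(np.hypot(P[...,0]-.635,P[...,1]-.2725)<.04)).astype(np.uint8)
(a,b),r=cv2.minEnclosingCircle(cv2.findNonZero(m)); print("alu",ray(c,a,b,.056),r)
f=c[0]["frame"][140:235,80:200,::-1]; g=cam("scene")[0]["frame"][130:230,315:435,::-1]
cv2.imwrite("pics/v4.png",np.hstack([cv2.resize(f,(400,320)),cv2.resize(g,(384,320))]))
E
```

```text
[ 0.60427344 -0.25733893  0.11914916]
(0.008, 0.016) 169 [0.0311 0.0557 0.0591]
(0.008, 0.02) 320 [0.0386 0.0554 0.0591]
(0.008, 0.024) 430 [0.0379 0.0542 0.0588]
(0.008, 0.03) 785 [0.012  0.0429 0.058 ]
alu [0.63556908 0.27140679 0.056     ] 10.612741470336914
```

View pics/v4.png

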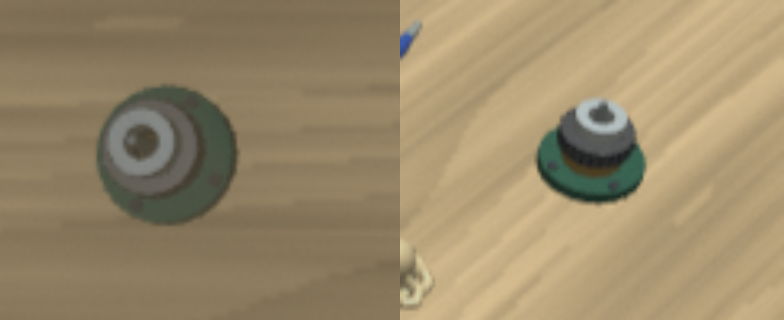

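The aluminium flange lies flat, top at 56 mm. Last is the red collar.

>>> send_rows --rows '[{"dx": 0.8, "dy": 0.5, "dz": 15, "roll": 0, "jaw": -1}, {"dx": 0, "dy": 0, "dz": 25, "roll": 0, "jaw": -1}, {"dx": 0, "dy": 0, "dz": 25, "roll": 0, "jaw": -1}, {"dx": 0, "dy": 0, "dz": 25, "roll": 0, "jaw": -1}, {"dx": 0, "dy": 0, "dz": 12, "roll": 0, "jaw": -1}, {"dx": 0, "dy": 0, "dz": 6, "roll": 0, "jaw": -1}, {"dx": 0, "dy": 0, "dz": 4, "roll": 0, "jaw": -1}, {"dx": 0, "dy": 0, "dz": 0, "roll": 0, "jaw": -1}, {"dx": 0, "dy": 0, "dz": 0, "roll": 0, "jaw": -1}]'

```text
time_s: 21.93
ee_pos: [0.6058, -0.259, 0.0092]
eef_rot: [3.141, -0.002, 0.0]
force: [-0.6, -0.5, -0.1]
grip_width: 0.094
grip_force: 0.0
```

>>> send_rows --rows '[{"dx": 0, "dy": 0, "dz": 0, "roll": 0, "jaw": 1}, {"dx": 0, "dy": 0, "dz": 0, "roll": 0, "jaw": 1}, {"dx": 0, "dy": 0, "dz": 0, "roll": 0, "jaw": 1}, {"dx": 0, "dy": 0, "dz": 0, "roll": 0, "jaw": 1}, {"dx": 0, "dy": 0, "dz": 0, "roll": 0, "jaw": 1}, {"dx": 0, "dy": 0, "dz": 0, "roll": 0, "jaw": 1}, {"dx": 0, "dy": 0, "dz": 0, "roll": 0, "jaw": 1}, {"dx": 0, "dy": 0, "dz": 0, "roll": 0, "jaw": 1}, {"dx": 0, "dy": 0, "dz": 0, "roll": 0, "jaw": 1}, {"dx": 0, "dy": 0, "dz": 0, "roll": 0, "jaw": 1}]' --force 15

```text
time_s: 22.77
ee_pos: [0.6052, -0.2589, 0.0079]
eef_rot: [-3.142, 0.0, 0.0]
force: [-0.4, 0.3, 0.3]
grip_width: 0.033
grip_force: 15.0
```

>>> send_rows --rows '[{"dx": 0, "dy": 0, "dz": -12, "roll": 0, "jaw": 1}, {"dx": 0, "dy": 0, "dz": -25, "roll": 0, "jaw": 1}, {"dx": 0, "dy": 0, "dz": -25, "roll": 0, "jaw": 1}, {"dx": 0, "dy": 0, "dz": -25, "roll": 0, "jaw": 1}, {"dx": 0, "dy": 0, "dz": -28, "roll": 0, "jaw": 1}, {"dx": 0, "dy": 0, "dz": 0, "roll": 0, "jaw": 1}]'

```text
time_s: 23.27
ee_pos: [0.6072, -0.2598, 0.1302]
eef_rot: [3.138, -0.008, 0.0]
force: [0.0, -0.1, 1.0]
grip_width: 0.0326
grip_force: 15.0
```

>>> send_rows --rows '[{"dx": 0, "dy": -16, "dz": 0, "roll": 0, "jaw": 1}, {"dx": 2, "dy": -32, "dz": 0, "roll": 0, "jaw": 1}, {"dx": 2, "dy": -32, "dz": 0, "roll": 0, "jaw": 1}, {"dx": 2, "dy": -32, "dz": 0, "roll": 0, "jaw": 1}, {"dx": 2, "dy": -32, "dz": 0, "roll": 0, "jaw": 1}, {"dx": 2, "dy": -32, "dz": 0, "roll": 0, "jaw": 1}, {"dx": 2, "dy": -32, "dz": 0, "roll": 0, "jaw": 1}, {"dx": 2, "dy": -32, "dz": 0, "roll": 0, "jaw": 1}, {"dx": 2, "dy": -32, "dz": 0, "roll": 0, "jaw": 1}, {"dx": 2, "dy": -32, "dz": 0, "roll": 0, "jaw": 1}]'

```text
time_s: 24.1
ee_pos: [0.6224, 0.0474, 0.1226]
eef_rot: [-3.141, 0.001, 0.0]
force: [1.0, 0.7, 0.3]
grip_width: 0.033
grip_force: 15.0
```

>>> send_rows --rows '[{"dx": 2, "dy": -32, "dz": 0, "roll": 0, "jaw": 1}, {"dx": 2, "dy": -32, "dz": 0, "roll": 0, "jaw": 1}, {"dx": 2, "dy": -32, "dz": 0, "roll": 0, "jaw": 1}, {"dx": 2, "dy": -32, "dz": 0, "roll": 0, "jaw": 1}, {"dx": 2, "dy": -32, "dz": 0, "roll": 0, "jaw": 1}, {"dx": 2, "dy": -32, "dz": 0, "roll": 0, "jaw": 1}, {"dx": 0, "dy": -20, "dz": 0, "roll": 0, "jaw": 1}, {"dx": 0, "dy": -15, "dz": 0, "roll": 0, "jaw": 1}, {"dx": 0, "dy": 0, "dz": 0, "roll": 0, "jaw": 1}, {"dx": 0, "dy": 0, "dz": 0, "roll": 0, "jaw": 1}, {"dx": 0, "dy": 0, "dz": 0, "roll": 0, "jaw": 1}]'

```text
time_s: 25.02
ee_pos: [0.6351, 0.271, 0.1228]
eef_rot: [3.141, 0.0, -0.001]
force: [0.1, -0.2, -0.1]
grip_width: 0.0328
grip_force: 15.0
```

>>> send_rows --rows '[{"dx": 0, "dy": -1, "dz": 0, "roll": 0, "jaw": 1}, {"dx": 0, "dy": 0, "dz": 15, "roll": 0, "jaw": 1}, {"dx": 0, "dy": 0, "dz": 13, "roll": 0, "jaw": 1}, {"dx": 0, "dy": 0, "dz": 12, "roll": 0, "jaw": 1}, {"dx": 0, "dy": 0, "dz": 8, "roll": 0, "jaw": 1}, {"dx": 0, "dy": 0, "dz": 6, "roll": 0, "jaw": 1}, {"dx": 0, "dy": 0, "dz": 4, "roll": 0, "jaw": 1}, {"dx": 0, "dy": 0, "dz": 0, "roll": 0, "jaw": 1}, {"dx": 0, "dy": 0, "dz": 0, "roll": 0, "jaw": 1}, {"dx": 0, "dy": 0, "dz": 0, "roll": 0, "jaw": 1}]'

```text
time_s: 25.85
ee_pos: [0.6354, 0.2732, 0.0655]
eef_rot: [-3.141, -0.001, 0.0]
force: [-0.7, 0.9, -0.0]
grip_width: 0.0327
grip_force: 15.0
```

>>> send_rows --rows '[{"dx": 0, "dy": 0, "dz": 0, "roll": 0, "jaw": -1}, {"dx": 0, "dy": 0, "dz": 0, "roll": 0, "jaw": -1}, {"dx": 0, "dy": 0, "dz": 0, "roll": 0, "jaw": -1}, {"dx": 0, "dy": 0, "dz": 0, "roll": 0, "jaw": -1}, {"dx": 0, "dy": 0, "dz": 0, "roll": 0, "jaw": -1}, {"dx": 0, "dy": 0, "dz": 0, "roll": 0, "jaw": -1}, {"dx": 0, "dy": 0, "dz": -15, "roll": 0, "jaw": -1}, {"dx": 0, "dy": 0, "dz": -25, "roll": 0, "jaw": -1}, {"dx": 0, "dy": 0, "dz": -25, "roll": 0, "jaw": -1}, {"dx": 0, "dy": 0, "dz": 0, "roll": 0, "jaw": -1}, {"dx": 0, "dy": 0, "dz": 0, "roll": 0, "jaw": -1}]'

```text
time_s: 26.77
ee_pos: [0.6357, 0.2733, 0.1314]
eef_rot: [-3.141, -0.003, 0.0]
force: [-0.1, 1.0, -0.2]
grip_width: 0.0941
grip_force: 0.0
```

>>> send_rows --rows '[{"dx": -10, "dy": 16, "dz": 0, "roll": 0, "jaw": -1}, {"dx": -10, "dy": 30, "dz": 0, "roll": 0, "jaw": -1}, {"dx": -10, "dy": 30, "dz": 0, "roll": 0, "jaw": -1}, {"dx": -10, "dy": 30, "dz": 0, "roll": 0, "jaw": -1}, {"dx": -10, "dy": 30, "dz": 0, "roll": 0, "jaw": -1}, {"dx": -10, "dy": 30, "dz": 0, "roll": 0, "jaw": -1}, {"dx": -10, "dy": 30, "dz": 0, "roll": 0, "jaw": -1}, {"dx": -10, "dy": 30, "dz": 0, "roll": 0, "jaw": -1}, {"dx": -10, "dy": 30, "dz": 0, "roll": 0, "jaw": -1}, {"dx": 0, "dy": 0, "dz": 0, "roll": 0, "jaw": -1}, {"dx": 0, "dy": 0, "dz": 0, "roll": 0, "jaw": -1}, {"dx": 0, "dy": 0, "dz": 0, "roll": 0, "jaw": -1}]'

```text
time_s: 27.77
ee_pos: [0.5451, 0.0174, 0.1294]
eef_rot: [-3.141, 0.001, -0.0]
force: [0.4, 0.5, 0.0]
grip_width: 0.094
grip_force: 0.0
```

```bash
python3 - <<'E'
from loc import *
c=cam("top"); print(get_obs()["ee_pos"]); stack(c)
P=cloud(c); m=((P[...,2]>.066)&(P[...,2]<.085)&(np.hypot(P[...,0]-.635,P[...,1]-.2725)<.04)).astype(np.uint8)
(a,b),r=cv2.minEnclosingCircle(cv2.findNonZero(m)); print("nut",ray(c,a,b,.074),r)
f=c[0]["frame"][140:235,80:200,::-1]; g=cam("scene")[0]["frame"][130:230,315:435,::-1]
cv2.imwrite("pics/v5.png",np.hstack([cv2.resize(f,(400,320)),cv2.resize(g,(384,320))]))
E
```

```text
[0.54518147 0.01783638 0.1294191 ]
(0.008, 0.016) 237 [0.0492 0.0728 0.0763]
(0.008, 0.02) 388 [0.0424 0.0676 0.0759]
(0.008, 0.024) 497 [0.0405 0.0581 0.0755]
(0.008, 0.03) 821 [0.0119 0.0438 0.0751]
nut [0.63658934 0.27167965 0.074     ] 9.332758903503418
```

View pics/v5.png

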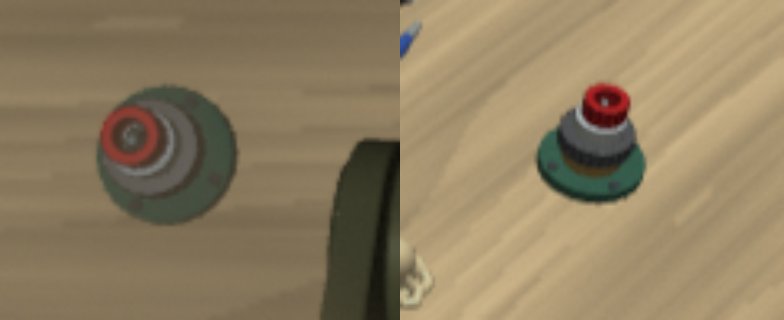

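The red collar sits flat on top at about 74 mm, and the arm is clear. Handing in.

```bash
python3 -c "
from station import *
print(hand_in())"
```

```text
the job is handed in; nothing more can be done
None
```

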